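Stack the reels for a two-format developing load

TASK

Build the developing load on the white acrylic loading stand, from the bottom up and one piece after another: first the wide black plastic reel, then the smoke-grey spacer drum, then the stainless steel wire reel, and last the cap with the bar grip. Each piece must be lowered, not dropped, until it sits flat and fully home over the pin of the piece below, and let go before the next one is added. Leave the canisters, the bowl and the winder crank where they are.

Things in the scene. Friction and masses are not known exactly. Their poses are not given: they have to be found in the camera images.
- stand: Loading stand, fixed to the shelf: white acrylic plate 110 x 110 x 8 mm, with an upright round pin in the middle, 20 mm in diameter, rising 18 mm above the plate (pin top 26 mm above the shelf). Origin: centre of the plate's underside, at shelf height; z up, x and y along the plate's edges.
- wide_reel: Wide-film reel of black plastic, round flanges 90 mm in diameter, ribbed solid top, body 66 mm tall (84 mm with its pin), about 150 g. Underside: round blind socket 34 mm wide, 21 mm deep, fitting loosely over the pin of the piece below; seated, the underside rests on that piece's flat top. Origin: centre of the underside, z up. A round pin 20 mm in diameter, 18 mm tall, stands on its top as grip.
- spacer: Spacer drum of smoke-grey plastic, a plain cylinder 56 mm in diameter, body 28 mm tall (46 mm with its pin), about 60 g. Underside: round blind socket 34 mm wide, 21 mm deep, fitting loosely over the pin of the piece below; seated, the underside rests on that piece's flat top. Origin: centre of the underside, z up. A round pin 20 mm in diameter, 18 mm tall, stands on its top as grip.
- steel_reel: Stainless steel reel, with a wire spiral on its top flange, 76 mm in diameter with a 44 mm core, body 42 mm tall (60 mm with its pin), about 180 g. Underside: round blind socket 34 mm wide, 21 mm deep, fitting loosely over the pin of the piece below; seated, the underside rests on that piece's flat top. Origin: centre of the underside, z up. A round pin 20 mm in diameter, 18 mm tall, stands on its top as grip.
- cap: Cap of grey plastic, a disc 70 mm in diameter, body 24 mm tall (44 mm with its grip), about 80 g. Underside: round blind socket 34 mm wide, 21 mm deep, fitting loosely over the pin of the piece below; seated, the underside rests on that piece's flat top. Origin: centre of the underside, z up. Centred on its top: a bar grip 46 mm long (its x), 12 mm thick (its y), 20 mm tall.
- canister_a: Bystander: smoke-grey lidded film canister, 34 mm in diameter, 49 mm tall, standing loose beyond the work. Origin: centre of its underside.
- canister_b: Bystander: a second such canister, 34 mm in diameter, 49 mm tall, standing loose to the left of the work. Origin: centre of its underside.
- bowl: Bystander: teal ceramic bowl, 120 mm across the rim, 50 mm tall, loose, at the right of the work. Origin: centre of its underside.
- winder: Bystander: chunky black plastic film winder, block 70 x 50 x 32 mm with a crank arm on top that reaches 55 mm along its +x, 72 mm tall at the crank's knob, loose, at the left of the work. Origin: centre of the block's underside.
Not all that is in view belongs to the job. Leave any turquoise look-alike of the steel_reel alone. What is shaped like the spacer but blue is not meant.

How it is judged:
By the outcome, as a careful person would: the job done as asked, in the order asked, and still so for the second after the job is handed in, with the robot touching nothing.
It also fails if it takes over 104 s, if anything falls off the work surface, if the arm or the gripper's body presses on something with over 40 N, if the wrist force passes 120 N, or if a joint passes its speed limit or range.

ROBOT

A 6-joint arm with a two-finger parallel gripper is mounted at the origin on the work surface. World frame = base frame: x ahead of the robot, y to its left, z up, the work surface at z = 0. Lengths are in mm, angles in rad, forces in N, time in s.
With the tool pointing down it reaches from about 275 to 750 mm from the base axis. Payload 10.2 kg.
Tool frame: the origin (TCP) lies at the centre of the arm's flange, where the gripper is bolted on; the fingertips stand ctrl.tip_reach ahead of it and the grasp point (between the pads) lies 155 mm ahead of it (ctrl.tip_reach is the distance from the TCP to the fingertips, in mm); z points along the fingers, y is the direction in which the jaws open and shut (so a half turn about z gives the same grasp; the last joint's range is limited). The gripper opens to 85 mm and grips with 20 to 120 N. Pads are 22 mm wide; open, the fingers measure 114 mm over their backs; the gripper's body (76 mm by 85 mm) begins 54 mm behind the grasp point. The pads swing forward as they close: fully open they stand 13 mm farther back than shut.
Start: joints at [1.083, 0.313, 1.498, -0, 1.331, -0.223], TCP at [137.414, 506.705, 404.694] pointing down, gripper open.
Joint ranges: [-2.94, 2.94], [-0.97, 2.17], [0.19, 2.56], [-1.23, 4.37], [0.02, 3.11], [-2.88, 2.88]. Speed limits (rad/s): [2.39, 2.39, 3.01, 3.14, 3.14, 3.14].

INTERFACE

Orientations are given as a unit quaternion [w, x, y, z].
In Python, from rig import ctrl, viewer gives the robot as it stands.
- The arm moves only by the tool drive_tool, never from a script. Its argument "rows" is a list that holds one entry, the list of rows, each a list of 6 numbers: the shift along the world's x, y, z normalised to -1 to 1, where 1 is 0.1 m, then the turn, a rotation vector about the world's x, y, z normalised to -1 to 1, where 1 is 90 degrees. A call has 1 to 10 rows; each row is the pose to reach, as a shift and turn from the pose measured when the call began; what a row does not reach only later rows make up. A row lasts 1/8 s, in which the tool goes at most 62.5 mm and 10.7 degrees, less where a joint would pass 70% of its speed; a pose out of reach is approached as far as the arm can. A call with a number of a shift or a turn outside -1 to 1 is refused whole. A call with a gripper value outside its range is refused whole. "fingers" is the opening, from -1 (shut) to 1 (fully open), set as the call begins (left out, the last holds). The fingers move at their own pace and stop on an object; "force" is the grip in N (left out, the last holds). Time passes only in rows, so rows that repeat a pose let the fingers close. It gives the time, the measured TCP pose, the force and the opening at its end, in the units of the state.
- ctrl.sense(): the state, without advancing time (a new reading comes with each control period).
- viewer.capture(name): name is "side" or "top"; returns the picture (420x560x3 uint8, red, green, blue); there is no depth.
- viewer.calibration(name): a dict with "mtx" (3x3 intrinsics, pixels), "extrinsics" (4x4, takes a point from camera to world coordinates). Camera axes: x right, y up, looking along -z (the intrinsics and any distortion apply to the point x, -y, -z); pixel columns grow to the right and rows downward; lengths in mm; the calibration is good to about 2 mm. A picture is of the moment at which its call begins. calibration takes no time and is no camera call.
- ctrl.finish_job(): hands the job in, once; it reports no verdict.
The state is a dict: "time_s": time; "joints": joint angles; "dq": joint speeds; "tau": joint torques, N m; "eef_pos": TCP position; "ee_rot": TCP orientation; "force": force on the tool from outside, world axes, zero at the start; "wrist_torque": the same for the moment, N m; "grip_width": opening from 0.0 (shut) to 1.0 (fully open).
Only numpy, scipy, OpenCV 4.12 (cv2) and the standard library are available. Lean on these libraries where they do the work, as an engineer would, in place of code of your own. Each camera call takes 0.05 s, during which the arm holds its last target.

## Working session

There is one attempt and no reset: what is moved stays moved. The work goes in short steps, Python scripts to look and compute and a tool call to move; the robot and the scene stay as the last step left them, time stands still between calls to the robot, and variables do not carry over. Pictures are saved under pics/ and viewed, and the job is handed in when it is done.

Besides the shell and the picture viewer there is one more tool, called after "Call:" as a command line: name --argument value ..., lists and objects as JSON in quotes. drive_tool: Moves the arm, as the interface text tells. Scaled input: -1 to 1 covers 0.1 m each way for a shift and 90 degrees each way for a turn. Its arguments: {"type":"object","properties":{"rows":{"type":"array","items":{"type":"array","items":{"type":"array","items":{"type":"number"}}}},"fingers":{"type":"number"},"force":{"type":"number"}},"required":["rows"]}

```bash
ls; mkdir -p pics; python3 - <<'E'
from rig import ctrl, viewer
import cv2
for n in("top","side"):
    im=viewer.capture(n); cv2.imwrite(f"pics/{n}0.png",im[:,:,::-1])
    c=viewer.calibration(n); print(n,c)
print(ctrl.sense(), ctrl.tip_reach)
E
```

```text
pics
top {'mtx': array([[399.74047131,   0.        , 277.34427132],
       [  0.        , 399.74047131, 210.60403655],
       [  0.        ,   0.        ,   1.        ]]), 'extrinsics': array([[ 2.32123422e-02,  9.85551440e-01, -1.67778266e-01,
         3.44126434e+02],
       [-9.99728068e-01,  2.25085579e-02, -6.09547632e-03,
        -8.09260051e+00],
       [-2.23095866e-03,  1.67874132e-01,  9.85805913e-01,
         1.11072193e+03],
       [ 0.00000000e+00,  0.00000000e+00,  0.00000000e+00,
         1.00000000e+00]])}
side {'mtx': array([[457.89051247,   0.        , 287.14688047],
       [  0.        , 457.89051247, 213.11232163],
       [  0.        ,   0.        ,   1.        ]]), 'extrinsics': array([[-9.75327421e-01,  1.49169047e-01, -1.62742179e-01,
         3.66223221e+02],
       [-2.20706864e-01, -6.75520521e-01,  7.03534296e-01,
         7.32484696e+02],
       [-4.99014134e-03,  7.22094607e-01,  6.91776320e-01,
         7.65060965e+02],
       [ 0.00000000e+00,  0.00000000e+00,  0.00000000e+00,
         1.00000000e+00]])}
{'time_s': 0.1, 'joints': array([ 1.08259435e+00,  3.13371280e-01,  1.49833829e+00,  9.09508235e-06,
        1.33100243e+00, -2.23392953e-01]), 'dq': array([-0.00080805, -0.00300391, -0.00026011, -0.00214549,  0.00068572,
       -0.00011763]), 'tau': array([ 2.34065388e-03, -4.12898326e+01, -2.60141748e+01, -2.27274772e-04,
        2.98749714e-03,  2.58580506e-06]), 'eef_pos': array([137.39716718, 506.66788011, 404.21243495]), 'ee_rot': array([-1.99096078e-04,  1.32019038e-01,  9.91247023e-01, -5.23082979e-04]), 'force': array([ 0.64593683, -0.65076732, -0.71572413]), 'wrist_torque': array([0.00340062, 0.00137868, 0.02439507]), 'grip_width': 1.000612638385724} 173.4
```

View pics/top0.png

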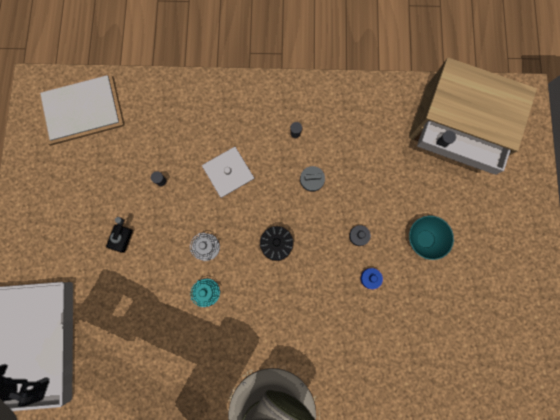

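View pics/side0.png

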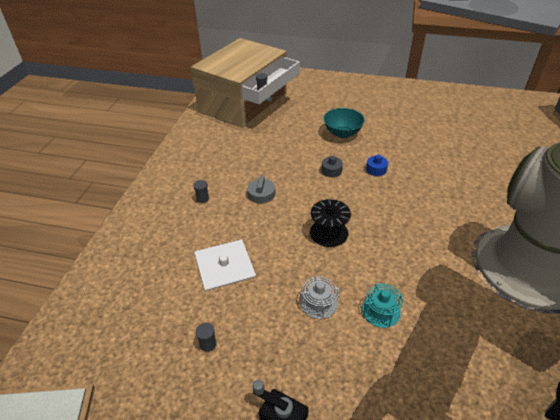

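```bash
cat > h.py <<'E'
import numpy as np, cv2
from rig import ctrl, viewer
def ray(n,u,v):
    c=viewer.calibration(n);K=c["mtx"];T=c["extrinsics"]
    d=np.array([(u-K[0,2])/K[0,0],-(v-K[1,2])/K[1,1],-1.]);return T[:3,3],T[:3,:3]@d
def plane(n,u,v,z):
    o,d=ray(n,u,v);return (o+d*(z-o[2])/d[2])[:2]
def proj(n,p):
    c=viewer.calibration(n);K=c["mtx"];T=c["extrinsics"]
    q=T[:3,:3].T@(np.array(p,float)-T[:3,3]);return np.array([K[0,2]+K[0,0]*q[0]/-q[2],K[1,2]+K[1,1]*-q[1]/-q[2]])
def two(a,b):
    o1,d1=ray("top",*a);o2,d2=ray("side",*b)
    s=np.linalg.lstsq(np.c_[d1,-d2],o2-o1,rcond=None)[0]
    p,q=o1+d1*s[0],o2+d2*s[1];return (p+q)/2,np.linalg.norm(p-q)
def crops(n,pts,fn,h=22,k=8):
    im=cv2.imread(n) if isinstance(n,str) else n
    t=[]
    for (u,v) in pts:
        c=im[v-h:v+h,u-h:u+h];c=cv2.resize(c,None,fx=k,fy=k,interpolation=cv2.INTER_NEAREST)
        c=cv2.convertScaleAbs(c,alpha=1.6,beta=20)
        for i in range(0,2*h,10):
            cv2.putText(c,str(u-h+i),(i*k,8),0,.3,(0,255,255));cv2.putText(c,str(v-h+i),(0,i*k+8),0,.3,(0,255,0))
            cv2.line(c,(i*k,0),(i*k,2*h*k),(0,90,90),1);cv2.line(c,(0,i*k),(2*h*k,i*k),(0,90,0),1)
        t.append(c)
    while len(t)%3:t.append(t[0]*0)
    cv2.imwrite(fn,np.vstack([np.hstack(t[i:i+3]) for i in range(0,len(t),3)]))
E
python3 - <<'E'
from h import *
crops("pics/top0.png",[(228,172),(277,243),(360,235),(204,246),(312,179)],"pics/ct.png",22,6)
crops("pics/side0.png",[(224,262),(330,222),(332,166),(320,297),(261,189)],"pics/cs.png",22,6)
E
```

```text
(no output)
```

View pics/ct.png

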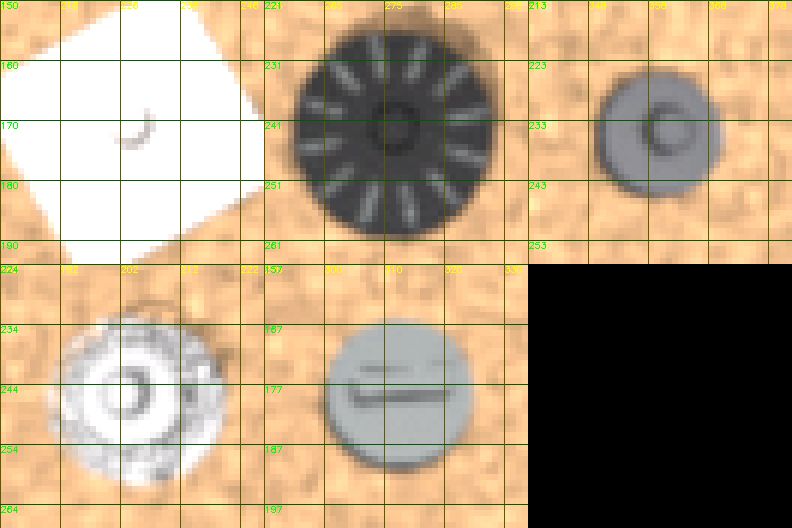

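View pics/cs.png

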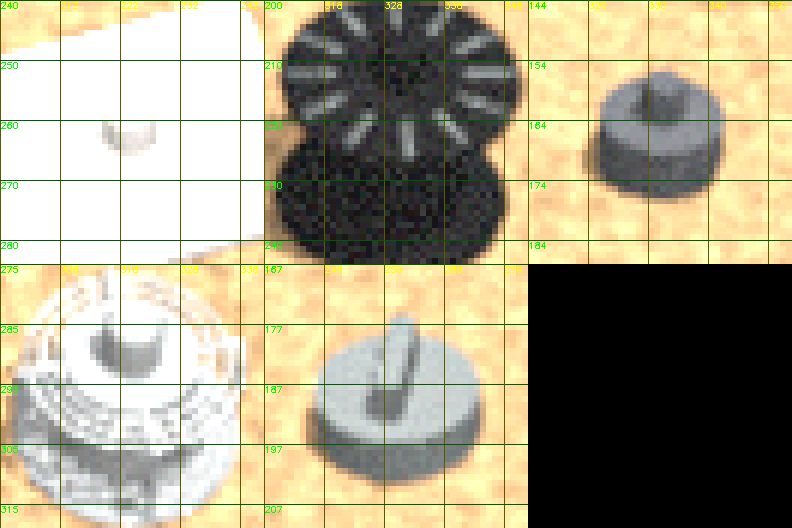

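```bash
cat > meas.py <<'E'
from h import *
def blob(im,uv,f,r=30):
    u,v=uv;h=cv2.cvtColor(im[v-r:v+r,u-r:u+r],cv2.COLOR_BGR2HSV).astype(int)
    m=f(h).astype(np.uint8)
    m=cv2.morphologyEx(m,cv2.MORPH_CLOSE,np.ones((3,3)))
    cs,_=cv2.findContours(m,cv2.RETR_EXTERNAL,cv2.CHAIN_APPROX_NONE)
    c=max(cs,key=cv2.contourArea);return c.reshape(-1,2).astype(np.float32)+[u-r,v-r],m
E
python3 - <<'E'
from meas import *
t=cv2.imread("pics/top0.png")
for n,uv,f,z in [("stand",(228,172),lambda h:(h[...,1]<40)&(h[...,2]>140),8),
 ("wide",(277,243),lambda h:(h[...,1]<90)&(h[...,2]<95),66),
 ("spacer",(360,235),lambda h:(h[...,1]<70)&(h[...,2]<130),28),
 ("steel",(204,246),lambda h:(h[...,1]<60),42),
 ("cap",(312,179),lambda h:(h[...,1]<60),24)]:
    c,m=blob(t,uv,f)
    (cx,cy),(a,b),ang=cv2.minAreaRect(c)if n=="stand" else cv2.fitEllipse(cv2.convexHull(c.astype(np.float32)))
    p=plane("top",cx,cy,z); print(n,np.round((cx,cy,a,b,ang),1),p.round(1),len(c), "side proj",proj("side",[*p,z]).round(1))
    if n=="stand": print([plane("top",*q,8).round(1) for q in cv2.boxPoints(((cx,cy),(a,b),ang))])
E
```

```text
Traceback (most recent call last):
cv2.error: OpenCV(4.12.0) /io/opencv/modules/imgproc/src/convhull.cpp:143: error: (-215:Assertion failed) total >= 0 && (depth == CV_32F || depth == CV_32S) in function 'convexHull'
```

```bash
sed -i 's/return c.reshape.*$/return (c.reshape(-1,2)+[u-r,v-r]).astype(np.float32),m/' meas.py
cat > m1.py <<'E'
from meas import *
t=cv2.imread("pics/top0.png")
for n,uv,f,z in [("stand",(228,172),lambda h:(h[...,1]<40)&(h[...,2]>140),8),
 ("wide",(277,243),lambda h:(h[...,1]<90)&(h[...,2]<95),66),
 ("spacer",(360,235),lambda h:(h[...,1]<70)&(h[...,2]<130),28),
 ("steel",(204,246),lambda h:(h[...,1]<60),42),
 ("cap",(312,179),lambda h:(h[...,1]<60),24)]:
    c,m=blob(t,uv,f)
    (cx,cy),(a,b),ang=cv2.minAreaRect(c)if n=="stand" else cv2.fitEllipse(cv2.convexHull(c.astype(np.float32)))
    p=plane("top",cx,cy,z); print(n,np.round((cx,cy,a,b,ang),1),p.round(1),len(c), "side proj",proj("side",[*p,z]).round(1))
    if n=="stand": print([plane("top",*q,8).round(1) for q in cv2.boxPoints(((cx,cy),(a,b),ang))])
E
python3 m1.py
python3 - <<'E'
from h import *
for n,a,z in [("widepin",(277.0,241.8),84),("spacerpin",(361,234.5),46),("steelpin",(203.2,245.6),60)]:
  p=plane("top",*a,z);print(n,p.round(1),proj("side",[*p,z]).round(1))
for q in [(304.5,176),(321,175.5)]: print("bar",plane("top",*q,44))
E
```

```text
stand [227.5 171.5  37.4  38.7  59.5] [641.6 143.3] 128 side proj [224.4 263.2]
[array([658.4, 218.7]), array([718.9, 125.9]), array([624.8,  68.2]), array([565.9, 160.2])]
wide [276.1 242.8  32.8  34.    4. ] [ 4.365e+02 -4.000e-01] 93 side proj [331.  212.8]
spacer [359.6 235.1  20.4  20.8  86.4] [ 466.  -226.4] 57 side proj [332.2 163.4]
steel [204.5 246.4  27.8  29.6  98.1] [424.6 191. ] 83 side proj [321.2 289. ]
cap [312.1 178.3  24.6  24.8  27.2] [623.  -96.3] 68 side proj [261.5 187.7]
widepin [437.5  -2.7] [331.2 206. ]
spacerpin [ 465.7 -226.6] [332.7 157.8]
steelpin [425.2 191.1] [321.3 283.3]
bar [623.78025219 -73.8369021 ]
bar [ 626.22028104 -119.1331649 ]
```

Call:
drive_tool --rows '[[[0.6,-1,0,0,0,-0.35],[0.6,-1,0,0,0,-0.35],[0.6,-1,0,0,0,-0.35],[0.6,-1,0,0,0,-0.35]]]' --fingers -0.1 --force 60

```text
time_s: 0.6
eef_pos: [197.6, 406.4, 404.2]
ee_rot: [-0.0, 0.396, 0.918, -0.001]
force: [-0.2, -0.2, 0.9]
grip_width: 0.454
```

Call:
drive_tool --rows '[[[0.7,-1,0,0,0,-0.4],[0.7,-1,0,0,0,-0.4],[0.7,-1,0,0,0,-0.4],[0.7,-1,0,0,0,-0.4]]]'

```text
time_s: 1.1
eef_pos: [267.9, 306.3, 404.0]
ee_rot: [-0.001, 0.66, 0.751, -0.001]
force: [-0.4, -0.5, 0.2]
grip_width: 0.45
```

Call:
drive_tool --rows '[[[0.7,-1,-0.2,0,0,0],[0.7,-1,-0.2,0,0,0],[0.7,-1,-0.2,0,0,0]]]'

```text
time_s: 1.48
eef_pos: [339.6, 204.2, 383.3]
ee_rot: [-0.001, 0.661, 0.751, -0.001]
force: [0.3, 0.2, 0.4]
grip_width: 0.451
```

Call:
drive_tool --rows '[[[0.6,-1,-0.2,0,0,0],[0.6,-1,-0.2,0,0,0],[0.6,-1,-0.2,0,0,0]]]'

```text
time_s: 1.85
eef_pos: [400.6, 103.0, 362.7]
ee_rot: [-0.001, 0.661, 0.751, -0.002]
force: [-0.6, 0.2, 0.2]
grip_width: 0.451
```

```bash
python3 - <<'E'
from rig import ctrl
s=ctrl.sense();print(s["time_s"],s["joints"].round(2),s["eef_pos"],s["ee_rot"],s["force"],s["grip_width"],ctrl.tip_reach)
E
```

```text
1.85 [-0.03  0.11  1.87 -0.    1.17 -0.16] [400.63767325 102.9697658  362.66924999] [-0.00136773  0.66051508  0.75080966 -0.00167716] [-0.630619    0.17670492  0.16333724] 0.4508418741732251 173.4
```

Call:
drive_tool --rows '[[[0.36,-1,-0.5,0,0,0],[0.36,-1,-0.9,0,0,0],[0.36,-1,-0.9,0,0,0],[0.36,-1,-0.9,0,0,0],[0.36,-1,-0.9,0,0,0]]]'

```text
time_s: 2.48
eef_pos: [436.7, 4.4, 273.6]
ee_rot: [-0.001, 0.659, 0.752, -0.001]
force: [1.1, -0.5, 0.1]
grip_width: 0.448
```

```bash
python3 - <<'E'
from h import *
print(ctrl.sense()["eef_pos"])
for n,p in(("top",(277,230)),("side",(331,200))):
    im=viewer.capture(n)[:,:,::-1].copy();cv2.imwrite(f"pics/{n}1.png",im)
    crops(im,[p],f"pics/c{n}1.png",40,7)
E
```

```text
[436.67057493   4.37908383 273.57588069]
```

View pics/cside1.png

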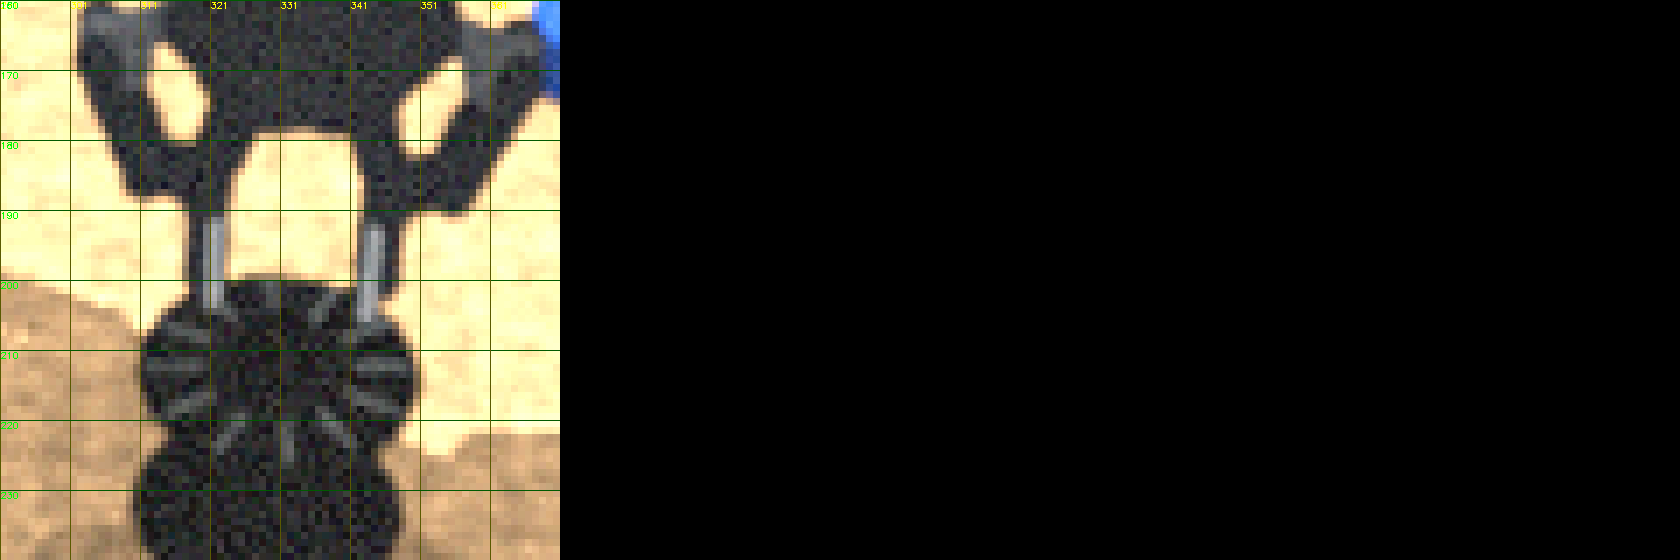

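```bash
python3 - <<'E'
from h import *
for z in(97,100,105,110,113): print(z,proj("side",[436.7,4.4,z]).round(1),proj("side",[436.7-20,4.4-2.5,z]).round(1),proj("side",[436.7+20,4.4+2.5,z]).round(1))
E
```

```text
97 [331.4 203.8] [340.8 204.4] [322.  203.3]
100 [331.5 202.8] [340.9 203.4] [322.1 202.2]
105 [331.6 201.1] [341.1 201.7] [322.2 200.5]
110 [331.8 199.4] [341.3 199.9] [322.3 198.8]
113 [331.9 198.3] [341.4 198.9] [322.4 197.7]
```

Call:
drive_tool --rows '[[[0,-0.06,0,0,0,0],[0,-0.06,-0.15,0,0,0],[0,-0.06,-0.28,0,0,0],[0,-0.06,-0.28,0,0,0],[0,-0.06,-0.28,0,0,0]]]'

```text
time_s: 3.2
eef_pos: [436.8, -2.0, 246.0]
ee_rot: [-0.0, 0.66, 0.752, -0.001]
force: [0.5, -0.8, 0.8]
grip_width: 0.453
```

Call:
drive_tool --rows '[[[0,0,0,0,0,0],[0,0,0,0,0,0],[0,0,0,0,0,0],[0,0,0,0,0,0]]]' --fingers -1 --force 60

```text
time_s: 3.7
eef_pos: [437.1, -2.0, 246.5]
ee_rot: [0.0, 0.66, 0.752, -0.001]
force: [2.8, 2.0, 5.8]
grip_width: 0.2
```

Call:
drive_tool --rows '[[[0,0,0.2,0,0,0],[0,0,0.5,0,0,0],[0,0,0.8,0,0,0],[0,0,0.8,0,0,0],[0,0,0.8,0,0,0]]]'

```text
time_s: 4.32
eef_pos: [436.7, -2.0, 325.2]
ee_rot: [-0.001, 0.66, 0.752, -0.001]
force: [-0.9, -0.1, -1.1]
grip_width: 0.195
```

```bash
python3 - <<'E'
from h import *
s=ctrl.sense();print(s["eef_pos"],s["force"],s["wrist_torque"],s["grip_width"])
for n,p in(("top",(277,230)),("side",(331,200))):
    im=viewer.capture(n)[:,:,::-1].copy();cv2.imwrite(f"pics/{n}2.png",im)
    crops(im,[p],f"pics/c{n}2.png",40,6)
E
```

```text
[436.73504341  -1.95251821 325.19776138] [-0.88014284 -0.1018515  -1.0917634 ] [ 0.00966353  0.02360651 -0.00704264] 0.1949358521789
```

View pics/cside2.png

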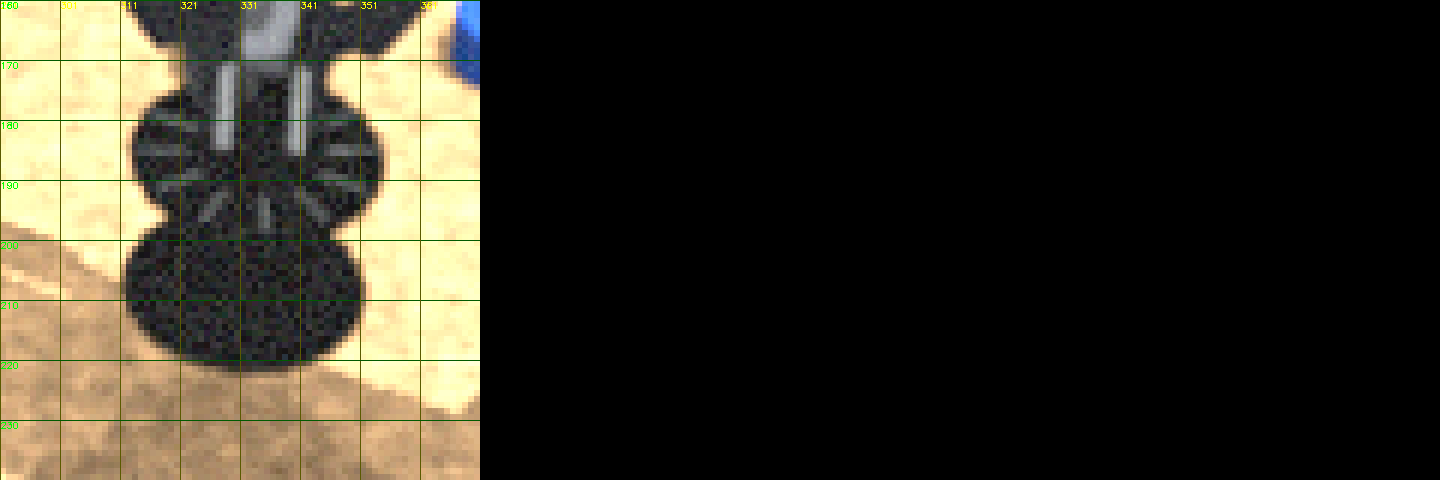

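Call:
drive_tool --rows '[[[0.2,0.15,0,0,0,0],[0.6,0.43,0,0,0,0],[1,0.72,0,0,0,0],[1,0.72,0,0,0,0]]]'

```text
time_s: 4.92
eef_pos: [538.1, 71.5, 323.4]
ee_rot: [-0.002, 0.659, 0.752, -0.002]
force: [-0.7, -0.7, -2.3]
grip_width: 0.195
```

Call:
drive_tool --rows '[[[0.3,0.2,0,0,0,0],[0.6,0.43,0,0,0,0],[0.9,0.65,0,0,0,0],[1,0.73,0,0,0,0],[1,0.73,0,0,0,0],[1,0.73,0,0,0,0]]]'

```text
time_s: 5.68
eef_pos: [637.7, 143.8, 322.9]
ee_rot: [-0.002, 0.659, 0.752, -0.002]
force: [0.2, 0.7, -1.8]
grip_width: 0.2
```

```bash
python3 - <<'E'
from h import *
s=ctrl.sense();print(s["eef_pos"],s["force"],s["joints"].round(2),s["grip_width"])
for n,p in(("top",(228,165)),("side",(226,235))):
    im=viewer.capture(n)[:,:,::-1].copy();cv2.imwrite(f"pics/{n}3.png",im)
a=cv2.imread("pics/top3.png")[110:230,160:300];b=cv2.imread("pics/side3.png")[170:290,150:290]
cv2.imwrite("pics/c3.png",np.hstack([cv2.resize(x,(400,343),interpolation=cv2.INTER_NEAREST) for x in(a,b)]))
E
```

```text
[637.65517936 143.80597844 322.90949616] [ 0.1509517   0.69786448 -1.81123053] [ 0.04  0.66  1.17 -0.    1.31 -0.09] 0.19955568522742334
```

View pics/c3.png

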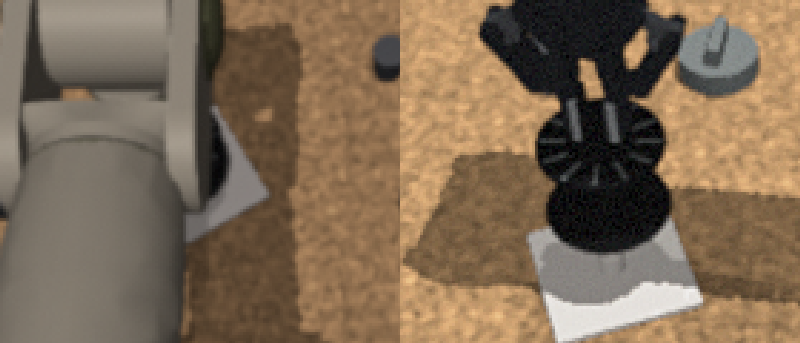

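Call:
drive_tool --rows '[[[0.04,0,-0.1,0,0,0],[0.04,0,-0.25,0,0,0],[0.04,0,-0.4,0,0,0],[0.04,0,-0.55,0,0,0],[0.04,0,-0.62,0,0,0],[0.04,0,-0.62,0,0,0],[0.04,0,-0.62,0,0,0]]]'

```text
time_s: 6.65
eef_pos: [641.9, 143.9, 262.0]
ee_rot: [-0.001, 0.659, 0.752, -0.002]
force: [0.7, -0.2, -1.6]
grip_width: 0.195
```

Call:
drive_tool --rows '[[[0,0,-0.02,0,0,0],[0,0,-0.04,0,0,0],[0,0,-0.05,0,0,0],[0,0,-0.06,0,0,0],[0,0,-0.06,0,0,0]]]'

```text
time_s: 7.28
eef_pos: [641.9, 143.9, 255.9]
ee_rot: [-0.001, 0.659, 0.752, -0.002]
force: [-0.1, -0.0, -0.6]
grip_width: 0.198
```

Call:
drive_tool --rows '[[[0,0,-0.01,0,0,0],[0,0,-0.02,0,0,0],[0,0,-0.03,0,0,0],[0,0,-0.03,0,0,0]]]'

```text
time_s: 7.78
eef_pos: [642.2, 144.0, 254.1]
ee_rot: [-0.001, 0.659, 0.752, -0.001]
force: [1.4, 0.4, 5.5]
grip_width: 0.193
```

Call:
drive_tool --rows '[[[0,0,0,0,0,0],[0,0,0,0,0,0],[0,0,0,0,0,0],[0,0,0.3,0,0,0],[0,0,0.7,0,0,0],[0,0,1,0,0,0],[0,0,1,0,0,0]]]' --fingers -0.1

```text
time_s: 8.65
eef_pos: [642.3, 144.0, 356.4]
ee_rot: [0.001, 0.659, 0.752, 0.001]
force: [-0.1, 0.1, -0.8]
grip_width: 0.448
```

Call:
drive_tool --rows '[[[-0.5,-1,0.1,0,0,0],[-0.5,-1,0.1,0,0,0],[-0.5,-1,0.1,0,0,0]]]'

```text
time_s: 9.02
eef_pos: [591.4, 41.7, 365.6]
ee_rot: [0.0, 0.66, 0.751, 0.0]
force: [1.3, -0.2, 0.5]
grip_width: 0.45
```

Call:
drive_tool --rows '[[[-0.5,-1,0,0,0,0],[-0.5,-1,0,0,0,0],[-0.5,-1,0,0,0,0]]]'

```text
time_s: 9.4
eef_pos: [540.9, -60.0, 364.7]
ee_rot: [-0.0, 0.662, 0.75, -0.0]
force: [0.4, 0.3, 1.1]
grip_width: 0.449
```

```bash
python3 - <<'E'
from h import *
s=ctrl.sense();print(s["eef_pos"],s["force"],s["grip_width"])
for n,p in(("top",(228,165)),("side",(226,235))):
    im=viewer.capture(n)[:,:,::-1].copy();cv2.imwrite(f"pics/{n}4.png",im)
a=cv2.imread("pics/top4.png")[110:230,160:300];b=cv2.imread("pics/side4.png")[170:290,150:290]
cv2.imwrite("pics/c4.png",np.hstack([cv2.resize(x,(400,343),interpolation=cv2.INTER_NEAREST) for x in(a,b)]))
print(proj("top",[642,143.5,92]),proj("top",[642,143.5,74]),proj("side",[642,143.5,74]),proj("side",[642,143.5,8]))
E
```

```text
[540.85274199 -60.01692281 364.6838341 ] [0.36255662 0.28559199 1.14984301] 0.44880623099724104
[223.41062874 162.88322602] [224.31758343 164.79829516] [220.93785739 242.42458353] [224.16657495 263.26344576]
```

View pics/c4.png

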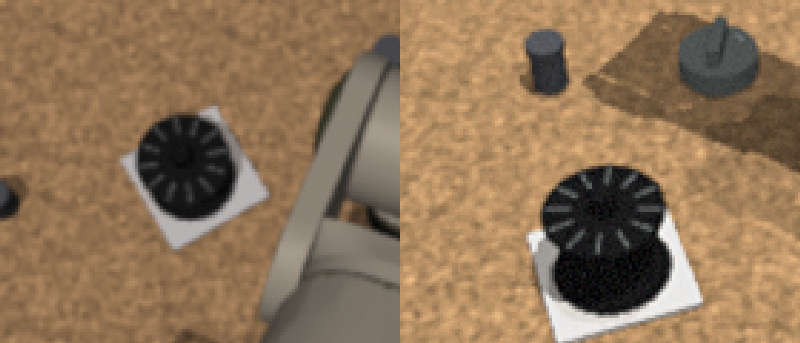

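Call:
drive_tool --rows '[[[-0.4,-0.9,-0.6,0,0,0],[-0.4,-0.9,-0.6,0,0,0],[-0.4,-0.9,-0.6,0,0,0],[-0.4,-0.9,-0.6,0,0,0]]]'

```text
time_s: 10.0
eef_pos: [502.6, -146.7, 305.0]
ee_rot: [-0.0, 0.66, 0.751, 0.001]
force: [0.8, 0.2, -0.5]
grip_width: 0.452
```

Call:
drive_tool --rows '[[[-0.35,-0.76,-0.5,0,0,0],[-0.35,-0.76,-0.5,0,0,0],[-0.35,-0.76,-0.5,0,0,0],[-0.35,-0.76,-0.5,0,0,0]]]'

```text
time_s: 10.5
eef_pos: [468.6, -221.5, 255.9]
ee_rot: [0.001, 0.659, 0.752, 0.001]
force: [0.3, -0.1, 0.0]
grip_width: 0.449
```

Call:
drive_tool --rows '[[[-0.03,-0.05,0,0,0,0],[-0.03,-0.05,-0.2,0,0,0],[-0.03,-0.05,-0.4,0,0,0],[-0.03,-0.05,-0.46,0,0,0],[-0.03,-0.05,-0.46,0,0,0],[-0.03,-0.05,-0.46,0,0,0]]]'

```text
time_s: 11.25
eef_pos: [465.9, -226.6, 210.7]
ee_rot: [0.002, 0.659, 0.752, 0.001]
force: [-0.1, -0.3, 0.1]
grip_width: 0.451
```

```bash
python3 - <<'E'
from h import *
im=viewer.capture("side")[:,:,::-1].copy();cv2.imwrite("pics/s5.png",im)
b=im[100:220,260:400];cv2.imwrite("pics/c5.png",cv2.resize(b,(560,480),interpolation=cv2.INTER_NEAREST))
E
```

```text
(no output)
```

View pics/c5.png

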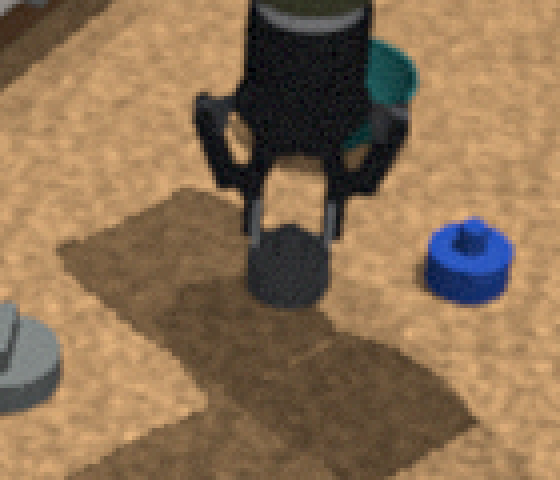

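Call:
drive_tool --rows '[[[0,0,0,0,0,0],[0,0,0,0,0,0],[0,0,0,0,0,0],[0,0,0,0,0,0]]]' --fingers -1

```text
time_s: 11.8
eef_pos: [466.0, -226.6, 211.5]
ee_rot: [0.002, 0.659, 0.752, 0.001]
force: [-1.6, 1.3, 6.0]
grip_width: 0.187
```

Call:
drive_tool --rows '[[[0,0,0.2,0,0,0],[0,0,0.6,0,0,0],[0,0,1,0,0,0],[0,0,1,0,0,0]]]'

```text
time_s: 12.3
eef_pos: [466.3, -226.8, 314.3]
ee_rot: [0.005, 0.659, 0.752, 0.001]
force: [0.3, -0.7, -0.8]
grip_width: 0.187
```

Call:
drive_tool --rows '[[[0.2,0.3,0.3,0,0,0],[0.45,0.95,0.6,0,0,0],[0.45,0.95,0.6,0,0,0],[0.45,0.95,0.6,0,0,0]]]'

```text
time_s: 12.8
eef_pos: [511.3, -131.5, 373.5]
ee_rot: [0.004, 0.659, 0.752, 0.001]
force: [-0.2, -1.4, -1.1]
grip_width: 0.183
```

```bash
python3 - <<'E'
from h import *
im=viewer.capture("side")[:,:,::-1].copy();cv2.imwrite("pics/s6.png",im)
b=im[60:220,190:370];cv2.imwrite("pics/c6.png",cv2.resize(b,(540,480),interpolation=cv2.INTER_NEAREST))
E
```

```text
(no output)
```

View pics/c6.png

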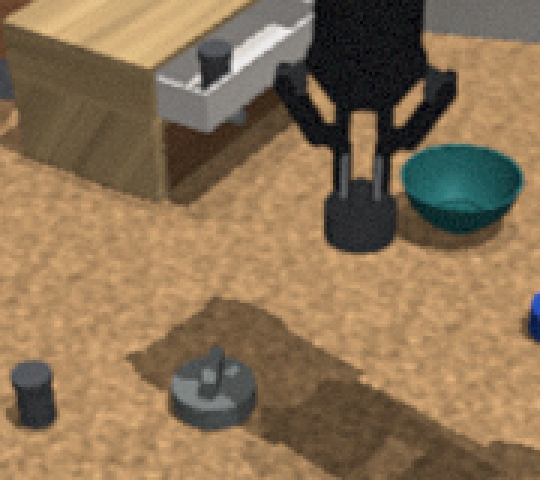

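Call:
drive_tool --rows '[[[0.2,0.4,-0.05,0,0,0],[0.45,0.95,-0.1,0,0,0],[0.45,0.95,-0.1,0,0,0],[0.45,0.95,-0.1,0,0,0]]]'

```text
time_s: 13.35
eef_pos: [555.8, -38.5, 362.1]
ee_rot: [0.003, 0.659, 0.752, -0.0]
force: [-0.2, -0.2, -0.4]
grip_width: 0.187
```

Call:
drive_tool --rows '[[[0.2,0.4,0,0,0,0],[0.45,0.95,-0.1,0,0,0],[0.45,0.95,-0.1,0,0,0],[0.45,0.95,-0.1,0,0,0]]]'

```text
time_s: 13.85
eef_pos: [600.8, 54.8, 351.9]
ee_rot: [0.003, 0.66, 0.751, -0.0]
force: [0.4, 0.3, -1.1]
grip_width: 0.185
```

Call:
drive_tool --rows '[[[0.2,0.4,0,0,0,0],[0.4,0.7,-0.1,0,0,0],[0.4,0.8,-0.1,0,0,0],[0.4,0.82,-0.1,0,0,0],[0.4,0.82,-0.1,0,0,0]]]'

```text
time_s: 14.48
eef_pos: [640.6, 135.5, 342.6]
ee_rot: [0.004, 0.661, 0.751, -0.0]
force: [-1.4, -1.3, 0.1]
grip_width: 0.188
```

Call:
drive_tool --rows '[[[0.01,0.07,0,0,0,0],[0.01,0.07,0,0,0,0],[0.01,0.07,-0.15,0,0,0],[0.01,0.07,-0.25,0,0,0],[0.01,0.07,-0.25,0,0,0]]]'

```text
time_s: 15.1
eef_pos: [641.4, 142.4, 316.1]
ee_rot: [0.003, 0.661, 0.751, -0.001]
force: [-0.8, -0.2, -0.4]
grip_width: 0.186
```

```bash
python3 - <<'E'
from h import *
im=viewer.capture("side")[:,:,::-1].copy();cv2.imwrite("pics/s7.png",im)
b=im[160:300,150:310];cv2.imwrite("pics/c7.png",cv2.resize(b,None,fx=4,fy=4,interpolation=cv2.INTER_NEAREST))
E
```

```text
(no output)
```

View pics/c7.png

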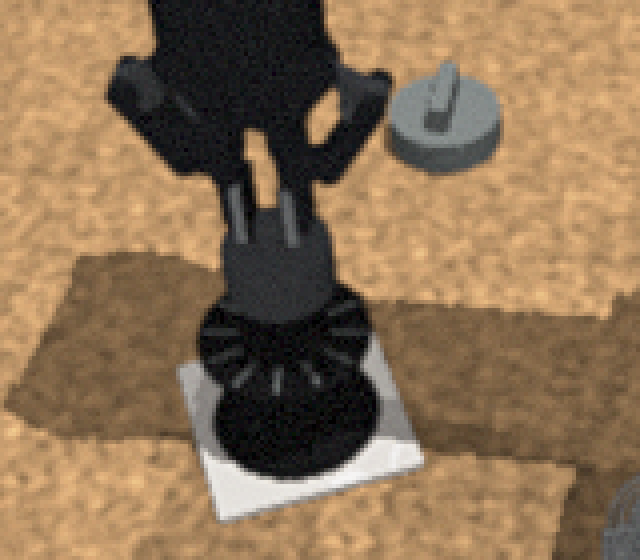

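Call:
drive_tool --rows '[[[0,0,-0.08,0,0,0],[0,0,-0.16,0,0,0],[0,0,-0.24,0,0,0],[0,0,-0.27,0,0,0],[0,0,-0.28,0,0,0],[0,0,-0.29,0,0,0],[0,0,-0.29,0,0,0]]]'

```text
time_s: 16.02
eef_pos: [641.6, 142.5, 288.1]
ee_rot: [0.003, 0.661, 0.751, -0.001]
force: [-0.3, -0.1, -0.9]
grip_width: 0.189
```

Call:
drive_tool --rows '[[[0,0,-0.01,0,0,0],[0,0,-0.02,0,0,0],[0,0,-0.03,0,0,0],[0,0,-0.03,0,0,0]]]'

```text
time_s: 16.52
eef_pos: [641.6, 142.4, 285.5]
ee_rot: [0.004, 0.661, 0.751, -0.0]
force: [-2.2, -1.6, 3.0]
grip_width: 0.183
```

Call:
drive_tool --rows '[[[0,0,-0.01,0,0,0],[0,0,-0.01,0,0,0],[0,0,0,0,0,0],[0,0,0.3,0,0,0],[0,0,0.7,0,0,0],[0,0,0.8,0,0,0],[0,0,0.8,0,0,0]]]' --fingers -0.1

```text
time_s: 17.4
eef_pos: [641.6, 142.4, 365.4]
ee_rot: [0.004, 0.661, 0.751, -0.0]
force: [-0.6, 0.1, -0.7]
grip_width: 0.45
```

Call:
drive_tool --rows '[[[-1,0.2,0,0,0,0],[-1,0.2,0,0,0,0],[-1,0.2,0,0,0,0]]]'

```text
time_s: 17.77
eef_pos: [539.6, 163.1, 364.2]
ee_rot: [0.003, 0.66, 0.751, -0.002]
force: [0.0, 0.5, 0.2]
grip_width: 0.449
```

Call:
drive_tool --rows '[[[-1,0.25,-0.5,0,0,0],[-1,0.25,-0.8,0,0,0],[-1,0.25,-0.8,0,0,0],[-1,0.25,-0.8,0,0,0]]]'

```text
time_s: 18.27
eef_pos: [440.5, 188.0, 284.0]
ee_rot: [0.003, 0.66, 0.751, -0.002]
force: [0.7, 0.3, 0.1]
grip_width: 0.451
```

```bash
python3 - <<'E'
from h import *
s=ctrl.sense();print(s["eef_pos"],s["force"],s["grip_width"])
for n in("top","side"):
    im=viewer.capture(n)[:,:,::-1].copy();cv2.imwrite(f"pics/{n}8.png",im)
a=cv2.imread("pics/top8.png")[110:230,160:300];b=cv2.imread("pics/side8.png")[160:340,190:400]
cv2.imwrite("pics/c8.png",np.hstack([cv2.resize(x,(400,343),interpolation=cv2.INTER_NEAREST) for x in(a,b)]))
print(proj("top",[641.5,142.5,120]),proj("top",[641.5,142.5,102]),proj("side",[641.5,142.5,102]))
E
```

```text
[440.48286114 188.03340569 284.04419496] [0.71512067 0.30339369 0.07276599] 0.4506618244894742
[222.31712918 159.96878523] [223.2666775  161.98407153] [219.87001541 232.64457726]
```

View pics/c8.png

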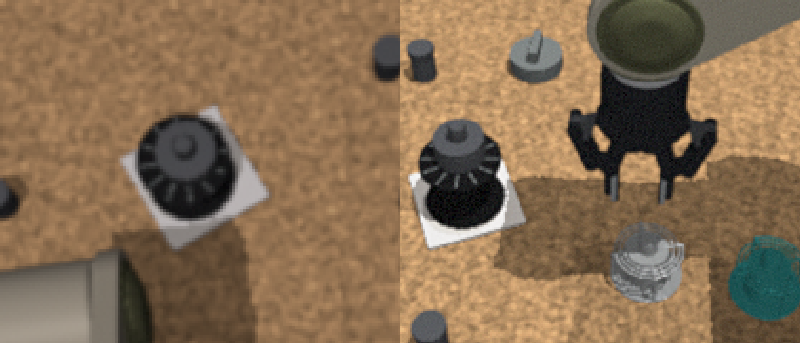

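```bash
python3 - <<'E'
from h import *
print(plane("top",223.9,160.6,120))
crops("pics/top8.png",[(224,164)],"pics/c9.png",18,14)
c=cv2.imread("pics/c9.png")[:,:504];cv2.imwrite("pics/c9.png",c)
E
```

```text
[639.91141712 138.35446362]
```

View pics/c9.png

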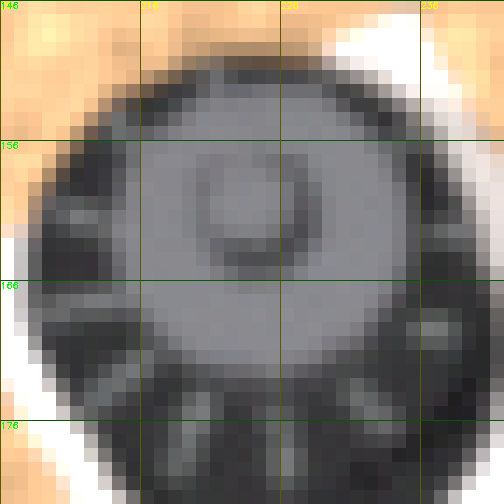

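Call:
drive_tool --rows '[[[-0.15,0.03,0,0,0,0],[-0.15,0.03,0,0,0,0],[-0.15,0.03,-0.2,0,0,0],[-0.15,0.03,-0.4,0,0,0],[-0.15,0.03,-0.6,0,0,0],[-0.15,0.03,-0.6,0,0,0],[-0.15,0.03,-0.6,0,0,0]]]'

```text
time_s: 19.25
eef_pos: [426.4, 190.9, 225.8]
ee_rot: [0.004, 0.66, 0.751, -0.0]
force: [-0.5, 0.5, -0.5]
grip_width: 0.447
```

```bash
python3 - <<'E'
from h import *
im=viewer.capture("side")[:,:,::-1].copy();cv2.imwrite("pics/s10.png",im)
b=im[220:340,250:410];cv2.imwrite("pics/c10.png",cv2.resize(b,None,fx=4,fy=4,interpolation=cv2.INTER_NEAREST))
E
```

```text
(no output)
```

View pics/c10.png

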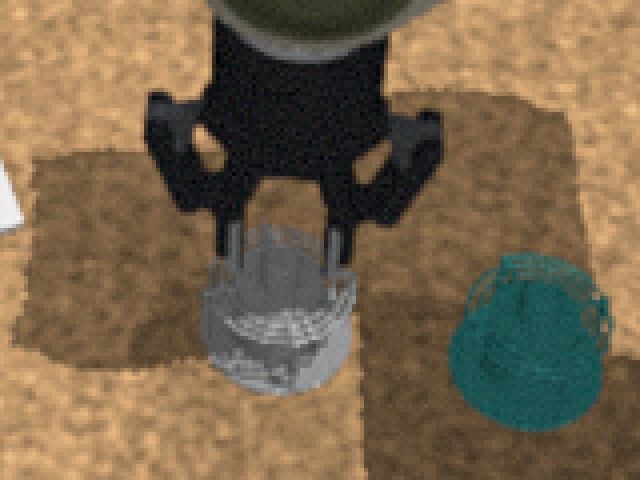

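Call:
drive_tool --rows '[[[-0.01,0,-0.02,0,0,0],[-0.01,0,-0.02,0,0,0],[-0.01,0,-0.02,0,0,0],[-0.01,0,-0.02,0,0,0],[-0.01,0,-0.02,0,0,0]]]' --fingers -1

```text
time_s: 19.92
eef_pos: [425.8, 191.0, 224.5]
ee_rot: [0.004, 0.66, 0.751, 0.001]
force: [1.9, 1.0, 6.3]
grip_width: 0.19
```

Call:
drive_tool --rows '[[[0,0,0.2,0,0,0],[0,0,0.6,0,0,0],[0,0,1,0,0,0],[0,0,1,0,0,0]]]'

```text
time_s: 20.42
eef_pos: [425.9, 191.0, 326.3]
ee_rot: [0.006, 0.66, 0.751, 0.002]
force: [0.5, -0.6, -3.4]
grip_width: 0.189
```

Call:
drive_tool --rows '[[[0.3,-0.05,0.4,0,0,0],[0.6,-0.1,0.5,0,0,0],[1,-0.25,0.5,0,0,0],[1,-0.25,0.5,0,0,0]]]'

```text
time_s: 20.92
eef_pos: [527.4, 165.0, 373.7]
ee_rot: [0.004, 0.661, 0.75, 0.001]
force: [0.5, -0.2, -3.2]
grip_width: 0.192
```

```bash
python3 - <<'E'
from h import *
im=viewer.capture("side")[:,:,::-1].copy();cv2.imwrite("pics/s11.png",im)
b=im[120:300,180:400];cv2.imwrite("pics/c11.png",cv2.resize(b,None,fx=3,fy=3,interpolation=cv2.INTER_NEAREST))
E
```

```text
(no output)
```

View pics/c11.png

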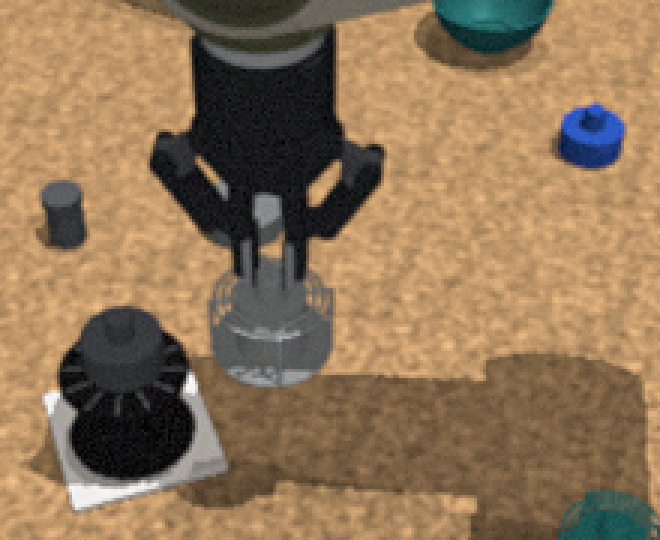

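Call:
drive_tool --rows '[[[0.2,-0.04,0,0,0,0],[0.5,-0.1,0,0,0,0],[0.8,-0.16,0,0,0,0],[1,-0.21,0,0,0,0],[1,-0.21,0,0,0,0],[1,-0.21,0,0,0,0]]]'

```text
time_s: 21.72
eef_pos: [625.5, 145.1, 373.2]
ee_rot: [0.003, 0.66, 0.751, 0.0]
force: [-0.8, -0.8, -2.5]
grip_width: 0.188
```

Call:
drive_tool --rows '[[[0.14,-0.03,0,0,0,0],[0.14,-0.03,0,0,0,0],[0.14,-0.03,-0.1,0,0,0],[0.14,-0.03,-0.15,0,0,0],[0.14,-0.03,-0.15,0,0,0]]]'

```text
time_s: 22.35
eef_pos: [639.2, 142.2, 357.6]
ee_rot: [0.003, 0.66, 0.751, -0.0]
force: [0.4, 0.3, -1.8]
grip_width: 0.187
```

```bash
python3 - <<'E'
from h import *
im=viewer.capture("side")[:,:,::-1].copy();cv2.imwrite("pics/s12.png",im)
b=im[150:300,150:310];cv2.imwrite("pics/c12.png",cv2.resize(b,None,fx=4,fy=4,interpolation=cv2.INTER_NEAREST))
E
```

```text
(no output)
```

View pics/c12.png

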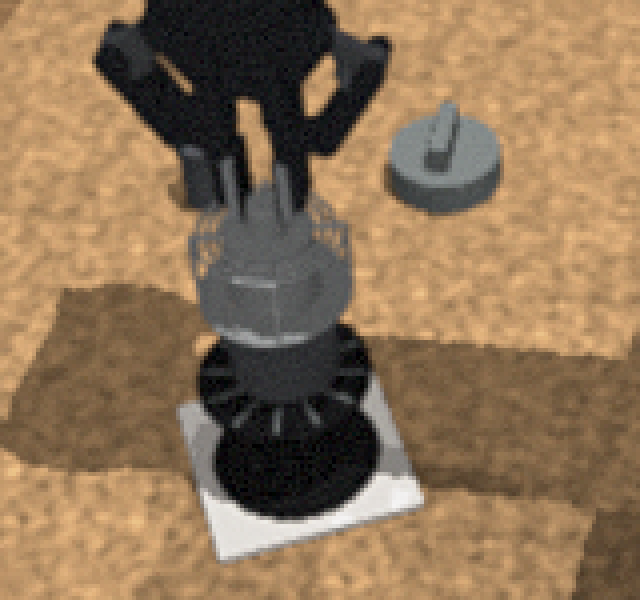

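Call:
drive_tool --rows '[[[0.02,-0.01,-0.06,0,0,0],[0.02,-0.01,-0.12,0,0,0],[0.02,-0.01,-0.18,0,0,0],[0.02,-0.01,-0.24,0,0,0],[0.02,-0.01,-0.28,0,0,0],[0.02,-0.01,-0.29,0,0,0],[0.02,-0.01,-0.29,0,0,0]]]'

```text
time_s: 23.28
eef_pos: [641.3, 141.2, 329.2]
ee_rot: [0.003, 0.66, 0.751, -0.0]
force: [-0.4, -0.1, -1.9]
grip_width: 0.188
```

Call:
drive_tool --rows '[[[0,0,-0.01,0,0,0],[0,0,-0.02,0,0,0],[0,0,-0.03,0,0,0],[0,0,-0.03,0,0,0]]]'

```text
time_s: 23.78
eef_pos: [641.4, 141.1, 326.6]
ee_rot: [0.004, 0.66, 0.751, 0.0]
force: [0.5, -0.9, 0.4]
grip_width: 0.191
```

Call:
drive_tool --rows '[[[0,0,-0.01,0,0,0],[0,0,-0.015,0,0,0],[0,0,-0.015,0,0,0]]]'

```text
time_s: 24.15
eef_pos: [641.4, 141.1, 326.5]
ee_rot: [0.004, 0.66, 0.751, 0.001]
force: [-2.5, -0.6, 7.7]
grip_width: 0.189
```

Call:
drive_tool --rows '[[[0,0,0,0,0,0],[0,0,0,0,0,0],[0,0,0,0,0,0],[0,0,0.2,0,0,0],[0,0,0.4,0,0,0],[0,0,0.4,0,0,0]]]' --fingers -0.1

```text
time_s: 24.9
eef_pos: [641.5, 141.1, 367.7]
ee_rot: [0.005, 0.66, 0.751, 0.002]
force: [0.5, 0.2, -0.9]
grip_width: 0.45
```

Call:
drive_tool --rows '[[[-0.05,-1,0,0,0,0],[-0.05,-1,0,0,0,0],[-0.05,-1,0,0,0,0]]]'

```text
time_s: 25.28
eef_pos: [636.4, 38.8, 366.5]
ee_rot: [0.005, 0.662, 0.75, 0.001]
force: [0.5, 0.2, 0.9]
grip_width: 0.449
```

Call:
drive_tool --rows '[[[-0.05,-1,-0.5,0,0,0],[-0.05,-1,-0.9,0,0,0],[-0.05,-1,-0.9,0,0,0],[-0.05,-1,-0.9,0,0,0]]]'

```text
time_s: 25.78
eef_pos: [631.6, -60.5, 276.1]
ee_rot: [0.004, 0.662, 0.75, 0.001]
force: [0.2, -0.1, 0.6]
grip_width: 0.45
```

```bash
python3 - <<'E'
from h import *
s=ctrl.sense();print(s["eef_pos"],s["force"],s["grip_width"])
for n in("top","side"):
    im=viewer.capture(n)[:,:,::-1].copy();cv2.imwrite(f"pics/{n}13.png",im)
a=cv2.imread("pics/top13.png")[110:230,160:300];b=cv2.imread("pics/side13.png")[150:270,150:290]
cv2.imwrite("pics/c13.png",np.hstack([cv2.resize(x,(400,343),interpolation=cv2.INTER_NEAREST) for x in(a,b)]))
crops("pics/top0.png",[(312,179)],"pics/c14.png",16,24)
c=cv2.imread("pics/c14.png")[:550,:768];cv2.imwrite("pics/c14.png",c)
for z in (144,162):print(proj("top",[641.5,142,z]),proj("side",[641.5,142,z]))
E
```

```text
[631.61215845 -60.5446315  276.12479541] [ 0.20046717 -0.11826515  0.62158364] 0.4495399475472096
[221.19773063 157.17522455] [217.64890965 217.49510705]
[220.17107744 154.98877546] [216.61573569 210.77423603]
```

View pics/c13.png

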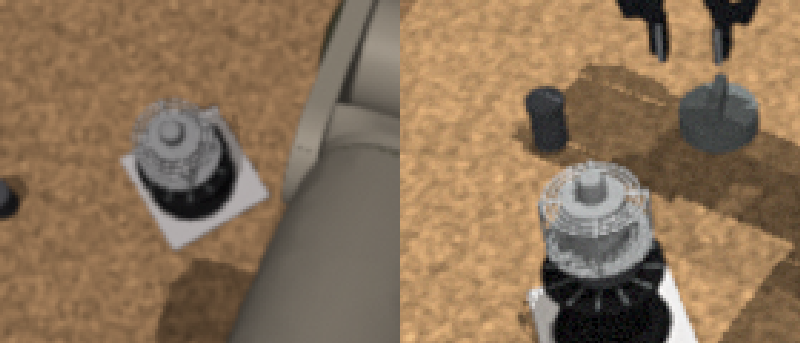

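View pics/c14.png

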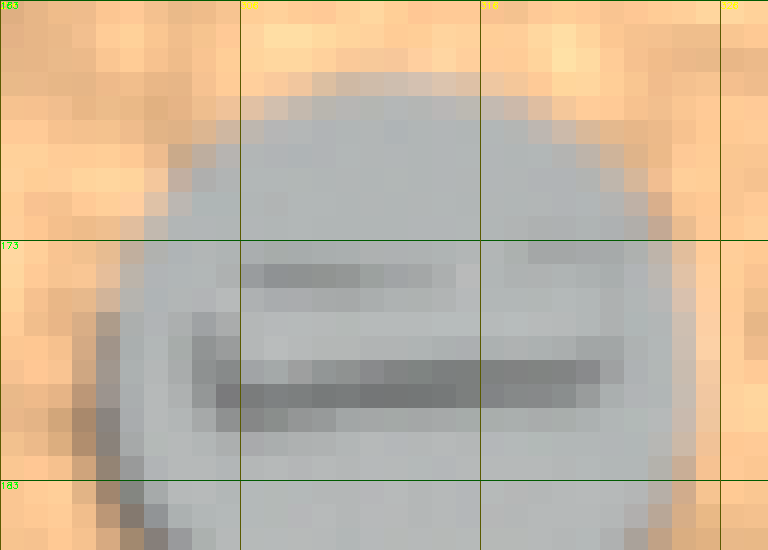

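Call:
drive_tool --rows '[[[-0.08,-0.37,0,0,0,0],[-0.08,-0.37,-0.1,0,0,0],[-0.08,-0.37,-0.35,0,0,0],[-0.08,-0.37,-0.35,0,0,0],[-0.08,-0.37,-0.35,0,0,0]]]'

```text
time_s: 26.5
eef_pos: [624.3, -96.0, 244.4]
ee_rot: [0.007, 0.661, 0.751, 0.002]
force: [0.1, -0.3, 0.5]
grip_width: 0.448
```

```bash
python3 - <<'E'
from h import *
im=viewer.capture("side")[:,:,::-1].copy();cv2.imwrite("pics/s15.png",im)
b=im[120:230,200:340];cv2.imwrite("pics/c15.png",cv2.resize(b,None,fx=5,fy=5,interpolation=cv2.INTER_NEAREST))
E
```

```text
(no output)
```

View pics/c15.png

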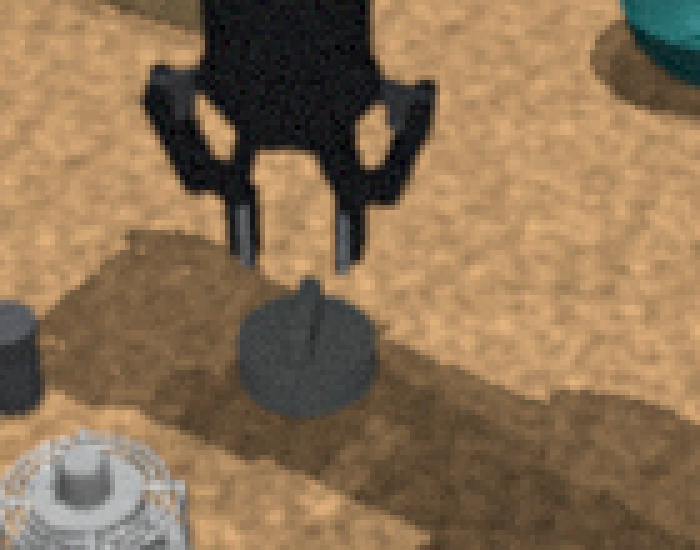

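Call:
drive_tool --rows '[[[0,-0.01,-0.15,0.004,0.008,0],[0,-0.01,-0.3,0.004,0.008,0],[0,-0.01,-0.39,0.004,0.008,0],[0,-0.01,-0.39,0.004,0.008,0],[0,-0.01,-0.39,0.004,0.008,0]]]'

```text
time_s: 27.18
eef_pos: [624.5, -97.2, 205.8]
ee_rot: [0.0, 0.661, 0.75, 0.001]
force: [-0.5, -0.0, 0.1]
grip_width: 0.449
```

Call:
drive_tool --rows '[[[0,0,0,0,0,0],[0,0,0,0,0,0],[0,0,0,0,0,0],[0,0,0,0,0,0],[0,0,0,0,0,0]]]' --fingers -1

```text
time_s: 27.8
eef_pos: [624.7, -97.3, 206.5]
ee_rot: [0.001, 0.661, 0.75, 0.001]
force: [-0.8, 0.8, 5.8]
grip_width: 0.121
```

Call:
drive_tool --rows '[[[0,0,0.2,0,0,0],[0,0,0.5,0,0,0],[0,0,0.9,0,0,0],[0,0,0.9,0,0,0],[0,0,0.9,0,0,0]]]'

```text
time_s: 28.42
eef_pos: [624.4, -97.2, 295.2]
ee_rot: [-0.0, 0.661, 0.75, 0.0]
force: [0.0, 0.0, -0.4]
grip_width: 0.118
```

```bash
python3 - <<'E'
from h import *
im=viewer.capture("side")[:,:,::-1].copy();cv2.imwrite("pics/s16.png",im)
b=im[90:230,200:360];cv2.imwrite("pics/c16.png",cv2.resize(b,None,fx=4,fy=4,interpolation=cv2.INTER_NEAREST))
E
```

```text
(no output)
```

View pics/c16.png

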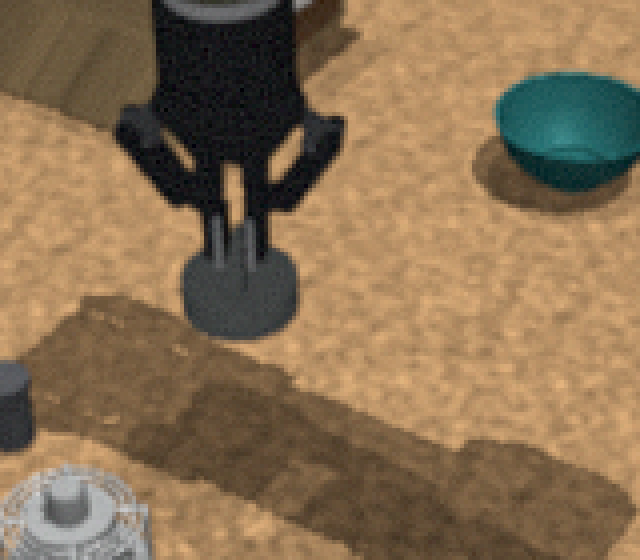

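Call:
drive_tool --rows '[[[0,0,0.4,0,0,0],[0,0.1,0.8,0,0,0],[0.05,0.3,1,0,0,0],[0.05,0.6,1,0,0,0],[0.05,0.6,1,0,0,0]]]'

```text
time_s: 29.1
eef_pos: [629.4, -35.6, 393.5]
ee_rot: [-0.002, 0.66, 0.751, -0.0]
force: [-0.9, -0.6, -0.9]
grip_width: 0.116
```

Call:
drive_tool --rows '[[[0.05,0.4,0,0,0,0],[0.08,0.9,0,0,0,0],[0.08,0.9,0,0,0,0],[0.08,0.9,0,0,0,0]]]'

```text
time_s: 29.6
eef_pos: [637.6, 53.5, 392.6]
ee_rot: [-0.002, 0.66, 0.751, -0.001]
force: [0.7, 0.1, -1.2]
grip_width: 0.121
```

Call:
drive_tool --rows '[[[0,0.2,0,0,0,0],[0.03,0.5,0,0,0,0],[0.03,0.75,0,0,0,0],[0.03,0.86,0,0,0,0],[0.03,0.86,0,0,0,0],[0.03,0.86,0,0,0,0]]]'

```text
time_s: 30.35
eef_pos: [640.7, 138.6, 392.5]
ee_rot: [-0.002, 0.661, 0.751, -0.001]
force: [0.4, 0.0, -0.2]
grip_width: 0.119
```

Call:
drive_tool --rows '[[[0,0.03,0,0,0,0],[0,0.03,0,0,0,0],[0,0.03,-0.1,0,0,0],[0,0.03,-0.1,0,0,0]]]'

```text
time_s: 30.85
eef_pos: [640.6, 141.5, 381.2]
ee_rot: [-0.003, 0.661, 0.751, -0.002]
force: [-0.2, 0.3, -0.9]
grip_width: 0.118
```

```bash
python3 - <<'E'
from h import *
im=viewer.capture("side")[:,:,::-1].copy();cv2.imwrite("pics/s17.png",im)
b=im[130:280,150:310];cv2.imwrite("pics/c17.png",cv2.resize(b,None,fx=4,fy=4,interpolation=cv2.INTER_NEAREST))
E
```

```text
(no output)
```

View pics/c17.png

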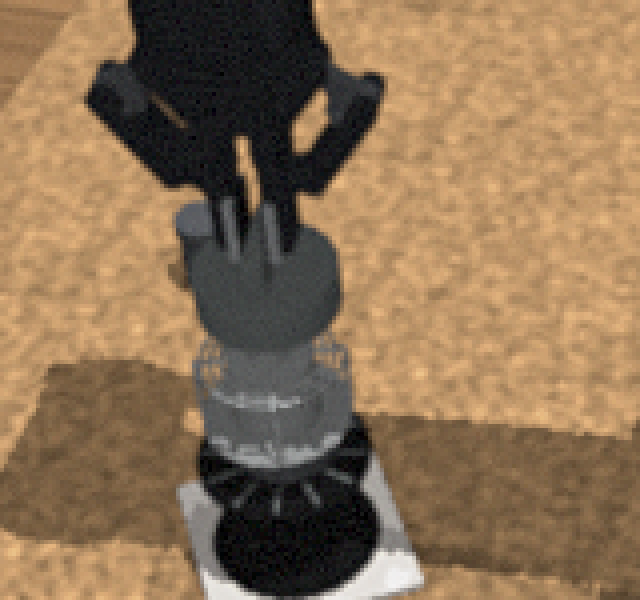

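Call:
drive_tool --rows '[[[0,0,-0.06,0,0,0],[0,0,-0.12,0,0,0],[0,0,-0.18,0,0,0],[0,0,-0.24,0,0,0],[0,0,-0.28,0,0,0],[0,0,-0.28,0,0,0]]]'

```text
time_s: 31.65
eef_pos: [640.7, 141.5, 353.5]
ee_rot: [-0.003, 0.661, 0.751, -0.002]
force: [0.3, 0.3, -0.4]
grip_width: 0.12
```

Call:
drive_tool --rows '[[[0,0,-0.01,0,0,0],[0,0,-0.02,0,0,0],[0,0,-0.03,0,0,0],[0,0,-0.035,0,0,0],[0,0,-0.035,0,0,0]]]'

```text
time_s: 32.28
eef_pos: [640.7, 141.5, 350.5]
ee_rot: [-0.002, 0.661, 0.751, -0.001]
force: [-1.1, 0.6, 3.6]
grip_width: 0.115
```

Contact at the predicted seat height (350.5). Release, rise and clear off.

Call:
drive_tool --rows '[[[0,0,0,0,0,0],[0,0,0,0,0,0],[0,0,0,0,0,0],[0,0,0.2,0,0,0],[0,0,0.5,0,0,0],[0,0,0.5,0,0,0]]]' --fingers -0.1

```text
time_s: 33.02
eef_pos: [640.7, 141.6, 402.8]
ee_rot: [-0.001, 0.661, 0.751, 0.0]
force: [0.2, -0.3, -1.2]
grip_width: 0.448
```

Call:
drive_tool --rows '[[[-0.5,-1,0,0,0,0],[-0.5,-1,0,0,0,0],[-0.5,-1,0,0,0,0]]]'

```text
time_s: 33.4
eef_pos: [589.8, 39.3, 402.3]
ee_rot: [-0.001, 0.662, 0.75, -0.0]
force: [0.0, 0.3, 0.7]
grip_width: 0.448
```

Call:
drive_tool --rows '[[[-1,-0.7,0,0,0,0],[-1,-0.7,0,0,0,0],[-1,-0.7,0,0,0,0],[-1,-0.7,0,0,0,0]]]'

```text
time_s: 33.9
eef_pos: [490.4, -30.3, 402.2]
ee_rot: [-0.001, 0.662, 0.75, 0.0]
force: [0.3, -0.1, 0.1]
grip_width: 0.452
```

```bash
python3 - <<'E'
from h import *
s=ctrl.sense();print(s["eef_pos"],s["force"],s["time_s"])
for n in("top","side"):
    im=viewer.capture(n)[:,:,::-1].copy();cv2.imwrite(f"pics/{n}18.png",im)
a=cv2.imread("pics/top18.png")[90:210,150:290];b=cv2.imread("pics/side18.png")[160:280,150:290]
cv2.imwrite("pics/c18.png",np.hstack([cv2.resize(x,(400,343),interpolation=cv2.INTER_NEAREST) for x in(a,b)]))
for z in (168,188):print(proj("top",[641,142,z]),proj("side",[641,142,z]))
E
```

```text
[490.4438045  -30.25300393 402.2156393 ] [ 0.30529587 -0.05688703  0.08221306] 33.9
[219.81094148 154.43853142] [216.51392021 208.53003386]
[218.61119997 151.88790808] [215.32353966 200.76105409]
```

View pics/c18.png

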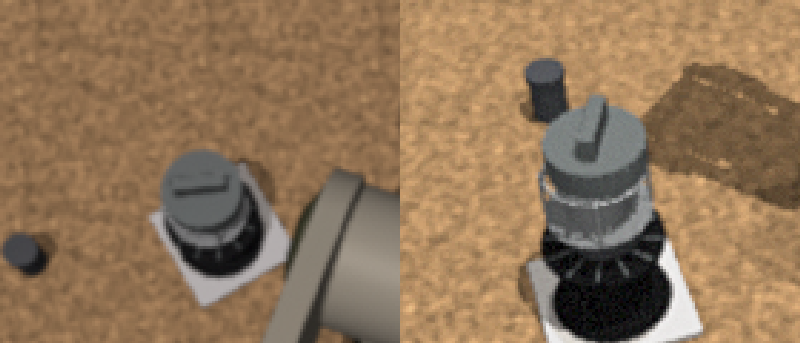

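View pics/top18.png

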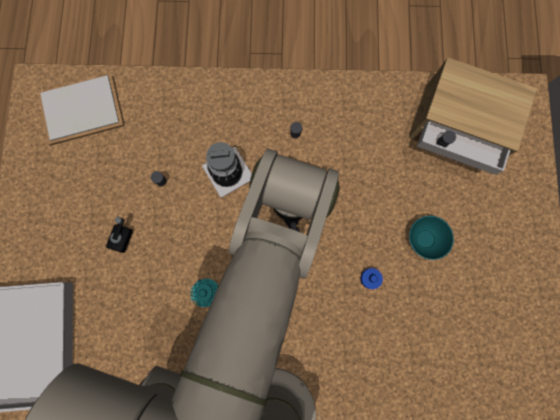

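```bash
python3 -c "
from rig import ctrl
print(ctrl.finish_job())"
```

```text
the job is handed in; nothing more can be done
None
```

I built the stack on the stand in the order asked: wide black reel, grey spacer, steel reel, then the cap. Each piece was lowered until it touched and let go before the next was added. I handed the job in at about 34 s, with the gripper well clear.

- **Seating:** every piece made contact within 0.5 mm of its calculated seated height. The vertical force reading as each one landed was 3.6 to 7.7 N.
- **Final pictures:** the stack stands upright and the cap looks level. The bowl, winder, canisters, and the blue and turquoise look-alikes appear where they were at the start, judged by eye.
- **Disagreement:** the side view put the cap about 2 px (3–4 mm) off the expected centre, while the top view agreed with it. That is inside the 7 mm play of the socket, so I left it. For the spacer, the top view and the arm's own position differed by about 2 mm.

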